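Set a microscope's light lever to the third click

ROBOT

A 7-joint arm with a two-finger parallel gripper is mounted at the origin on the work surface. World frame = base frame: x ahead of the robot, y to its left, z up, the work surface at z = 0. Lengths are in mm, angles in degrees, forces in N, time in s.
With the tool pointing down it reaches from about 350 to 900 mm from the base axis. Payload 19.9 kg.
Tool frame: the origin (TCP) lies between the finger pads; the fingertips stand manip.tip_reach ahead of it and the grasp point (between the pads) is the TCP (manip.tip_reach is the distance from the TCP to the fingertips, in mm); z points along the fingers, x is the direction in which the jaws open and shut, and the axes are right-handed (so a half turn about z gives the same grasp; the last joint's range is limited). The gripper opens to 94 mm and grips with 3 to 60 N. Pads are 16 mm wide; open, the fingers measure 119 mm over their backs; the gripper's body (75 mm by 177 mm) begins 78 mm behind the grasp point.
Start: joints at [-2.378, 23.915, -0.59, 92.452, 0.269, 63.638, -3.037], TCP at [624.981, 0.003, 224.425] pointing down, gripper open.
Joint ranges: [-161.28, 161.28], [-22.2, 115.67], [-73.04, 71.86], [3.21, 147.25], [-68.34, 248.33], [10.77, 114.83], [-161.83, 161.83]. Speed limits (degrees/s): [108.29, 108.29, 136.94, 136.94, 172.46, 172.46, 172.46].

INTERFACE

Orientations are given as a 3x3 rotation matrix whose columns are the frame's x, y, z axes.
In Python, from plant import manip gives the robot as it stands.
- The arm moves only by the tool send_rows, never from a script. Its argument "deltas" is a list of rows, each an object of numbers: "tx", "ty", "tz": the shift along the tool's x, y, z normalised to -1 to 1, where 1 is 40 mm; "yaw": the turn about the tool's z normalised to -1 to 1, where 1 is 0.12 rad. In form: [{"tx": .., "ty": .., "tz": .., "yaw": ..}, ...]. A call has 1 to 8 rows; each row shifts and turns the pose as measured when the row begins, along the tool's axes as they then stand; what a row does not reach is not made up. A row lasts 1/12 s, in which the tool goes at most 41.7 mm and 7.16 degrees, less where a joint would pass 70% of its speed; a pose out of reach is approached as far as the arm can. A call with a number of a shift or a turn outside -1 to 1 is refused whole. A call with a gripper value outside its range is refused whole. "jaw" is the closure in counts, from 0 (fully open) to 255 (shut), set as the call begins (left out, the last holds). The fingers move at their own pace and stop on an object; "newtons" is the grip in N (left out, the last holds). Time passes only in rows, so rows that do not move let the fingers close. It gives the time, the measured TCP pose, the force and the opening at its end, in the units of the state.
- manip.get_obs(): the state, without advancing time (a new reading comes with each control period).
- manip.capture(name): name is "scene" or "side" or "wrist"; returns the picture (420x560x3 uint8, red, green, blue); there is no depth.
- manip.camera_model(name): a dict with "fx", "fy", "cx", "cy" (pixels), "camera_from_world" (4x4, takes a point from world to camera coordinates). Camera axes: x right, y down, z forward; pixel columns grow to the right and rows downward; lengths in mm; the calibration is good to about 2 mm. A picture is of the moment at which its call begins: read the wrist's pose just before it. camera_model takes no time and is no camera call; for the wrist camera it gives the pose at the moment of the call.
- manip.close_job(): hands the job in, once; it reports no verdict.
The state is a dict: "t": time; "qpos": joint angles; "qd": joint speeds; "joint_torque": joint torques, N m; "tool_pos": TCP position; "tool_rot": TCP orientation; "ft_force": force on the tool from outside, world axes, zero at the start; "torque": the same for the moment, N m; "width": finger opening in mm.
Only numpy, scipy, OpenCV 4.12 (cv2) and the standard library are available. Lean on these libraries where they do the work, as an engineer would, in place of code of your own. Each camera call takes 0.05 s, during which the arm holds its last target. There are 200 camera calls.

TASK

The light-attenuator lever on the front deck of the microscope's base was left part-way. With a fingertip, push it fully back to its closed stop at the left end of the slot (as seen from the robot), then push it the other way, counting three clicks from closed, and leave it seated in the third; at no time let it run past the third click, because more light bleaches the stained slide. Only push the lever, never pinch it, leave the slide carrier and the other loose things where they are, and finish clear of everything.

Things in the scene. Friction and masses are not known exactly. Their poses are not given: they have to be found in the camera images.
- scope: digital macro microscope, fixed. White base 320 mm deep (x) by 270 mm wide (y), flat deck 70 mm above the table. Origin on the table under the base's centre; x points to its back (away from the robot), y to the left as the robot sees it, z up. Round stage plate 116 mm across centred at x = +15 mm, 2 mm above the deck; the lever's deck is the strip in front of it
- head (a point): centre of the lower end of the upright zoom body, 50 mm across, over the stage plate, 172 mm above the table at scope (15, 0) mm. Everything overhead (zoom body, camera, focus carriage, column 350 mm tall at the back) lies behind scope x = -20 mm
- deck_front (a point): middle of the lever's slot, at deck height, 115 mm in front of the scope's origin; scope axes. The slot is straight along y; the tab's centre runs from y = +28 mm (closed stop, left) to y = -28 mm (full light, right). The deck is flat and clear for 60 mm beyond both ends of that run
- light_lever (a joint): lever travel from the closed stop, m: 0 closed (left), growing to the right (scope -y) to a hard stop at 0.056. A spring ball seats it in clicks at 0, 0.014, 0.028, 0.042 (third) and 0.056; it starts in the first or second, or balanced between. Leaving a click takes about 5 N, fading to under 1 N half-way; about 2 mm past half-way it jumps ahead of the finger into the next click and stays
- lever_top (a point): centre of the top of the lever's aluminium thumb tab, 34 mm above the deck; scope axes. The tab is upright, 10 mm thick along the slot (y), 18 mm wide across it (x), and spans 6 to 34 mm above the deck, on a thin neck. It only slides; it cannot be lifted or tilted
- slide_carrier: loose aluminium slide carrier, 84 x 34 x 4 mm, lying on the stage plate with a stained slide; origin under its centre. Leave alone
- oil_bottle: loose amber dropper bottle, 27 mm across, 60 mm tall, standing on the right end of the front deck; origin under its centre. Leave alone
- lens_cap: loose black lens cap, 37 mm across, 12 mm high, on the left end of the front deck; origin under its centre. Leave alone
- tube_rack: loose white rack of small tubes, 70 x 120 mm, 46 mm high, left of the microscope; origin under its centre. Leave alone
- petri_dishes: loose stack of three dishes, 86 mm across, 47 mm high, right of the microscope; origin under its centre. Leave alone
- slide_box: loose flat slide box, 98 x 83 mm, 34 mm high, right of the microscope and further back; origin under its centre. Leave alone
- tweezers: loose steel tweezers, 130 mm long, 5 mm high, on the table in front of the microscope; origin under the middle. Leave alone

How it is judged (in metres and radians):
On the way, in this order (a step that is already met when the one before it is completed fails the run):
1. the lever is pushed fully back to its closed stop (value of joint light_lever below 0.003 m), for 0.2 s.
2. the lever has clicked into the third position (value of joint light_lever between 0.039 and 0.045 m), for 0.2 s.
At the end, for the whole second after the job is handed in: the lever rests in its third click from closed (39 to 45 mm of travel), and the slide carrier has stayed within 6 mm and every other loose thing within 12 mm of its start (all of step 2 and velocity of joint light_lever below 0.01 m/s and distance of slide_carrier from where it was at the start of the episode below 0.006 m and distance of each of oil_bottle, lens_cap, tube_rack, petri_dishes, slide_box, tweezers from where it was at the start of the episode below 0.012 m); the robot touches nothing.
It fails at once if the lever ran past the third click (beyond 47.5 mm of travel) (value of joint light_lever above 0.0475 m).
It fails at once if the lever was pinched: pressed with over 1 N on opposite faces at once ((contact force between the fingers and light_lever_c1 above 1 N and contact force between the fingers and light_lever_c4 above 1 N) or (contact force between the fingers and light_lever_c2 above 1 N and contact force between the fingers and light_lever_c3 above 1 N)).
It fails at once if the slide carrier was shifted by over 6 mm or lifted (distance of slide_carrier from where it was at the start of the episode above 0.006 m).
It fails at once if another loose thing was shifted by over 12 mm, or lifted (distance of any of oil_bottle, lens_cap, tube_rack, petri_dishes, slide_box, tweezers from where it was at the start of the episode above 0.012 m).
It also fails if it takes over 58 s, if anything falls off the work surface, if the arm or the gripper's body presses on something with over 40 N, if the wrist force passes 120 N, or if a joint passes its speed limit or range.

## Working session

There is one attempt and no reset: what is moved stays moved. The work goes in short steps, Python scripts to look and compute and a tool call to move; the robot and the scene stay as the last step left them, time stands still between calls to the robot, and variables do not carry over. Pictures are saved under pics/ and viewed, about 8 in all and at most 12, crops included, and the job is handed in when it is done.

Besides the shell and the picture viewer there is one more tool, called after "Call:" by a JSON object that holds its "fn" and its "kwargs". send_rows: Moves the arm, as the interface text tells. Its arguments: {"type":"object","properties":{"deltas":{"type":"array","items":{"type":"object","properties":{"tx":{"type":"number","minimum":-1,"maximum":1},"ty":{"type":"number","minimum":-1,"maximum":1},"tz":{"type":"number","minimum":-1,"maximum":1},"yaw":{"type":"number","minimum":-1,"maximum":1}}}},"jaw":{"type":"number"},"newtons":{"type":"number"}},"required":["deltas"]}

```bash
mkdir -p pics; ls
python3 - <<'E'
from plant import manip
import cv2,numpy as np
o=manip.get_obs();print({k:np.round(v,3).tolist() if not isinstance(v,(int,float)) else v for k,v in o.items()});print(manip.tip_reach)
for n in("scene","side","wrist"):
    im=manip.capture(n);cv2.imwrite(f"pics/{n}0.png",im[:,:,::-1]);m=manip.camera_model(n);print(n,{k:np.round(v,3).tolist() for k,v in m.items()})
E
```

```text
pics
{'t': 0.0, 'qpos': [-2.378, 23.949, -0.592, 92.486, 0.269, 63.637, -3.038], 'qd': [0.012, 0.112, 0.077, 0.069, -0.008, 0.026, -0.023], 'joint_torque': [0.004, -85.126, 0.64, -42.599, -0.049, 0.019, 0.0], 'tool_pos': [624.646, 0.004, 223.817], 'tool_rot': [[1.0, 0.0, -0.001], [0.0, -1.0, -0.0], [-0.001, 0.0, -1.0]], 'ft_force': [0.264, -0.053, 0.511], 'torque': [-0.033, -0.06, -0.062], 'width': 94.03192202150318}
19.0
scene {'fx': 404.142, 'fy': 404.142, 'cx': 279.899, 'cy': 209.179, 'camera_from_world': [[-0.105, 0.994, -0.01, 15.092], [0.849, 0.084, -0.521, -446.438], [-0.517, -0.064, -0.853, 1221.042], [0.0, 0.0, 0.0, 1.0]]}
side {'fx': 491.588, 'fy': 491.588, 'cx': 279.932, 'cy': 212.356, 'camera_from_world': [[-0.81, -0.587, -0.008, 495.453], [-0.405, 0.569, -0.716, 292.298], [0.425, -0.576, -0.698, 1093.794], [0.0, 0.0, 0.0, 1.0]]}
wrist {'fx': 289.681, 'fy': 289.681, 'cx': 277.615, 'cy': 205.422, 'camera_from_world': [[1.0, -0.001, -0.0, -623.409], [-0.001, -0.969, 0.248, -26.301], [-0.001, -0.248, -0.969, 390.642], [0.0, 0.0, 0.0, 1.0]]}
```

View pics/scene0.png

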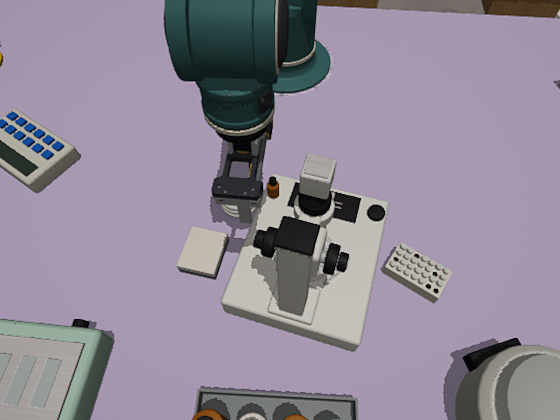

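View pics/side0.png

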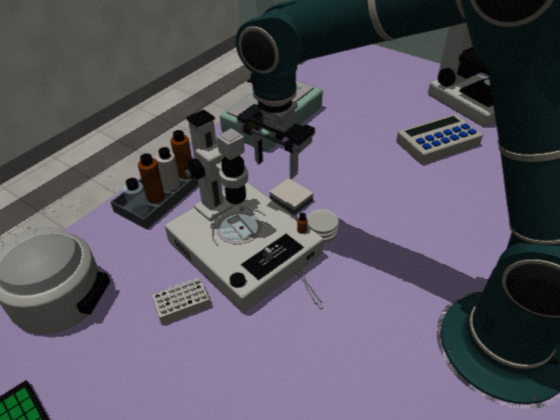

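View pics/wrist0.png

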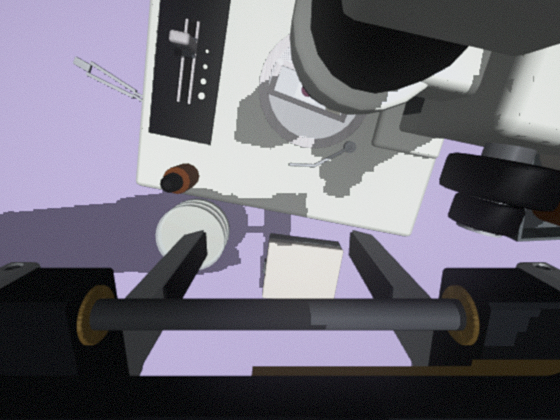

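The scene view shows the scope yawed a little with the arm to its right. The side view shows the black lever panel around (275,255). The wrist view shows the tab at about (183,40) on a slot running from (190,18) to (180,102). Next I'll measure from the wrist and side views.

```bash
cat > h.py <<'E'
import numpy as np,cv2
from plant import manip
def ray(m,u,v,z):
    T=np.array(m["camera_from_world"]);R=T[:3,:3];c=-R.T@T[:3,3]
    d=R.T@np.array([(u-m["cx"])/m["fx"],(v-m["cy"])/m["fy"],1])
    return c+d*(z-c[2])/d[2]
def proj(m,p):
    T=np.array(m["camera_from_world"]);q=T[:3,:3]@np.asarray(p,float)+T[:3,3]
    return np.array([m["fx"]*q[0]/q[2]+m["cx"],m["fy"]*q[1]/q[2]+m["cy"]])
E
python3 - <<'E'
from h import *
m=manip.camera_model("wrist")
for n,u,v,z in[("frontright corner",137,185,70),("right far",410,235,70),("front top",150,0,70),("panel fr",149,131,70),("panel br",211,144,70),("tab",183,38,104),("slotR",180,102,70),("slotL",190,18,70)]:print(n,ray(m,u,v,z).round(1))
w=cv2.imread("pics/wrist0.png")[0:200,120:320];s=cv2.imread("pics/side0.png")[205:305,215:345]
a=cv2.resize(w,(400,400),interpolation=2);b=cv2.resize(s,(390,300),interpolation=2)
c=np.zeros((400,790,3),np.uint8);c[:,:400]=a;c[:300,400:]=b;cv2.imwrite("pics/c1.png",c)
E
```

```text
frontright corner [468.5  13.3  70. ]
right far [775.8 -45.5  70. ]
front top [502.5 191.4  70. ]
panel fr [488.1  70.9  70. ]
panel br [552.6  57.4  70. ]
tab [541.2 149.3 104. ]
slotR [523.2  99.7  70. ]
slotL [539.3 176.2  70. ]
```

View pics/c1.png

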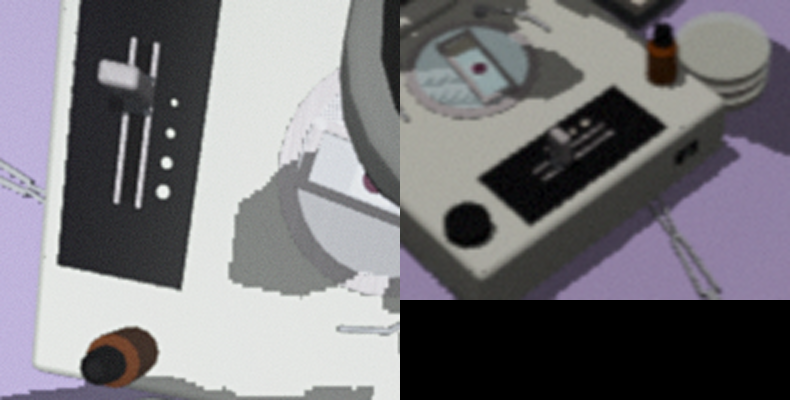

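Run:
```python
from h import *
m=manip.camera_model("wrist")
f=lambda a,b,z:ray(m,120+a/2,b/2,z)
c=f(135.5,122.5,70);u=f(144,40,70)-f(127,205,70);u2=f(205,105,70)*0
e=f(200,150,70)-f(181,290,70);fr=f(72,40,70)-f(58,264,70)
for d in(u,e,fr):print(np.linalg.norm(d).round(1),np.degrees(np.arctan2(-d[0],d[1])).round(2))
y=np.radians(-10.9);Y=np.array([-np.sin(y),np.cos(y),0]);X=np.array([np.cos(y),np.sin(y),0])
t=f(119,74,104);print("centre",c.round(1),"tab",t.round(1),"tab rel",(t-c)@X,(t-c)@Y,"scope o",(c+115*X).round(1))
```

```text
76.6 -10.8
70.3 -11.17
106.3 -9.98
centre [534.2 138.1  70. ] tab [538.2 150.1 104. ] tab rel 1.6354685513489229 12.570052641349976 scope o [647.1 116.3  70. ]
```

Call:
{"fn": "send_rows", "kwargs": {"deltas": [{"tx": -0.8}, {"tx": -0.8}, {"tx": -0.8}, {"tx": -0.8}, {"yaw": -1}, {"yaw": -1}, {"yaw": -1}, {"yaw": -1}], "jaw": 255, "newtons": 20}}

```text
validation failed for argument at $.de...
```

Call:
{"fn": "send_rows", "kwargs": {"deltas": [{"yaw": -1}, {"yaw": -1}, {"yaw": -1}, {"yaw": -1}, {"yaw": -1}, {"yaw": -1}, {"yaw": -1}, {"yaw": -0.5}]}}

```text
validation failed for argument at $.de...
```

```bash
cat >> h.py <<'E'
O=np.array([647.1,116.3,0]);a=np.radians(-10.8)
def S(p): d=np.asarray(p)-O;return np.array([d[0]*np.cos(a)+d[1]*np.sin(a),-d[0]*np.sin(a)+d[1]*np.cos(a),d[2]])
def W(s): return O+np.array([s[0]*np.cos(a)-s[1]*np.sin(a),s[0]*np.sin(a)+s[1]*np.cos(a),s[2]])
def st():
    o=manip.get_obs();R=np.array(o["tool_rot"]);print("t",round(o["t"],2),"tcp",np.round(o["tool_pos"],1),"scope",S(o["tool_pos"]).round(1),"yawx",np.degrees(np.arctan2(R[1,0],R[0,0])).round(2),"F",np.round(o["ft_force"],1),"w",round(o["width"],1));return o,R
def to(s):
    o,R=st();print("need tool mm",(R.T@(W(s)-np.array(o["tool_pos"]))).round(1))
E
python3 - <<'E'
from h import *
to([-115,-18,200])
E
```

```text
t 0.15 tcp [624.8  -0.  224. ] scope [-1.000e-01 -1.185e+02  2.240e+02] yawx -0.0 F [-0.8  0.4  0.1] w 94.1
need tool mm [ -94.  -120.2   24.1]
```

Call:
{"fn": "send_rows", "kwargs": {"deltas": [{"tx": -0.8, "ty": 0, "tz": 0, "yaw": 0}, {"tx": -0.8, "ty": 0, "tz": 0, "yaw": 0}, {"tx": -0.8, "ty": 0, "tz": 0, "yaw": 0}, {"tx": -0.8, "ty": 0, "tz": 0, "yaw": 0}, {"tx": 0, "ty": 0, "tz": 0, "yaw": -1}, {"tx": 0, "ty": 0, "tz": 0, "yaw": -1}, {"tx": 0, "ty": 0, "tz": 0, "yaw": -1}, {"tx": 0, "ty": 0, "tz": 0, "yaw": -1}], "jaw": 255, "newtons": 20}}

```text
t: 0.82
tool_pos: [488.4, -0.0, 221.1]
tool_rot: [[0.881, 0.474, -0.005], [0.474, -0.881, -0.001], [-0.005, -0.002, -1.0]]
ft_force: [-0.3, 0.1, -0.2]
width: 44.1
```

Call:
{"fn": "send_rows", "kwargs": {"deltas": [{"tx": 0, "ty": 0, "tz": 0, "yaw": -1}, {"tx": 0, "ty": 0, "tz": 0, "yaw": -1}, {"tx": 0, "ty": 0, "tz": 0, "yaw": -1}, {"tx": 0, "ty": 0, "tz": 0, "yaw": -1}, {"tx": 0, "ty": 0, "tz": 0, "yaw": -1}, {"tx": 0, "ty": 0, "tz": 0, "yaw": -1}, {"tx": 0, "ty": 0, "tz": 0, "yaw": -0.8}, {"tx": 0, "ty": 0, "tz": 0, "yaw": 0}]}}

```text
t: 1.48
tool_pos: [487.1, -0.2, 220.3]
tool_rot: [[0.218, 0.976, -0.007], [0.976, -0.218, -0.001], [-0.003, -0.007, -1.0]]
ft_force: [0.1, -0.4, 0.1]
width: 0.5
```

Run:
```python
from h import *
to([-115,-18,200])
```

```text
t 1.48 tcp [ 4.871e+02 -2.000e-01  2.203e+02] scope [-135.3 -144.4  220.3] yawx 77.42 F [ 0.1 -0.4  0.1] w 0.5
need tool mm [127.   16.5  19.9]
```

Call:
{"fn": "send_rows", "kwargs": {"deltas": [{"tx": 0, "ty": 0, "tz": 0, "yaw": -0.26}, {"tx": 0.8, "ty": 0.1, "tz": 0, "yaw": 0}, {"tx": 0.8, "ty": 0.1, "tz": 0, "yaw": 0}, {"tx": 0.8, "ty": 0.1, "tz": 0, "yaw": 0}, {"tx": 0.5, "ty": 0.1, "tz": 0, "yaw": 0}, {"tx": 0, "ty": 0, "tz": 0, "yaw": 0}]}}

```text
t: 1.98
tool_pos: [526.3, 113.0, 219.5]
tool_rot: [[0.213, 0.977, -0.008], [0.977, -0.213, -0.001], [-0.003, -0.008, -1.0]]
ft_force: [-0.2, 0.9, 0.3]
width: -0.0
```

Run:
```python
from h import *
to([-115,-18,104])
im=manip.capture("wrist");m=manip.camera_model("wrist");np.savez("w1.npz",**m)
cv2.imwrite("pics/w1.png",im[:,:,::-1])
for s in([-115,28,70],[-115,-28,70],[-115,14,104],[-160,135,70],[-160,-135,70],[-115,0,70]):print(s,proj(m,W(s)).round(0))
```

```text
t 1.98 tcp [526.3 113.  219.5] scope [-118.   -25.9  219.5] yawx 77.71 F [-0.2  0.9  0.3] w -0.0
need tool mm [  8.3   3.7 115.4]
[-115, 28, 70] [330. 202.]
[-115, -28, 70] [279. 203.]
[-115, 14, 104] [322. 210.]
[-160, 135, 70] [432. 158.]
[-160, -135, 70] [178. 165.]
[-115, 0, 70] [305. 203.]
```

View pics/w1.png

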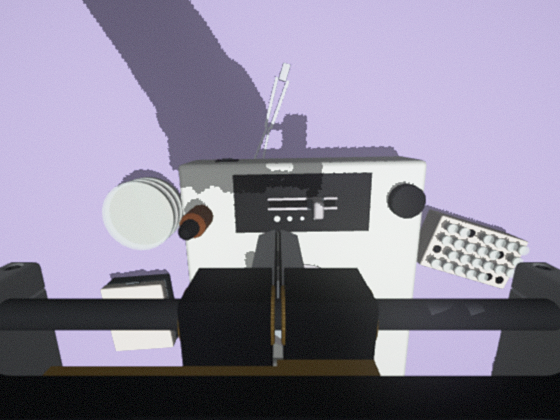

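The tab is at (320,210), matching the predicted first click at (322,210). The slot centre is about (303,203) against a predicted (305,203), so the pose is good. I'll lower the closed fingers to the right of the tab.

Call:
{"fn": "send_rows", "kwargs": {"deltas": [{"tx": 0.2, "ty": 0.1, "tz": 0, "yaw": -0.2}, {"tx": 0, "ty": 0, "tz": 0.7, "yaw": 0}, {"tx": 0, "ty": 0, "tz": 0.7, "yaw": 0}, {"tx": 0, "ty": 0, "tz": 0.6, "yaw": 0}, {"tx": 0, "ty": 0, "tz": 0.5, "yaw": 0}, {"tx": 0, "ty": 0, "tz": 0, "yaw": 0}]}}

```text
t: 2.53
tool_pos: [532.9, 115.2, 117.0]
tool_rot: [[0.198, 0.98, -0.004], [0.98, -0.198, -0.003], [-0.004, -0.004, -1.0]]
ft_force: [0.4, -1.0, -0.5]
width: 0.3
```

Run:
```python
from h import *
to([-115,-15,105])
im=manip.capture("wrist");m=manip.camera_model("wrist");np.savez("w2.npz",**m)
cv2.imwrite("pics/w2.png",im[:,:,::-1])
for s in([-115,28,70],[-115,-28,70],[-115,14,104]):print(s,proj(m,W(s)).round(0))
```

```text
t 2.53 tcp [532.9 115.2 117. ] scope [-112.   -22.4  117. ] yawx 78.59 F [ 0.4 -1.  -0.5] w 0.3
need tool mm [ 7.5 -3.  12. ]
[-115, 28, 70] [346. 224.]
[-115, -28, 70] [272. 225.]
[-115, 14, 104] [336. 241.]
```

View pics/w2.png

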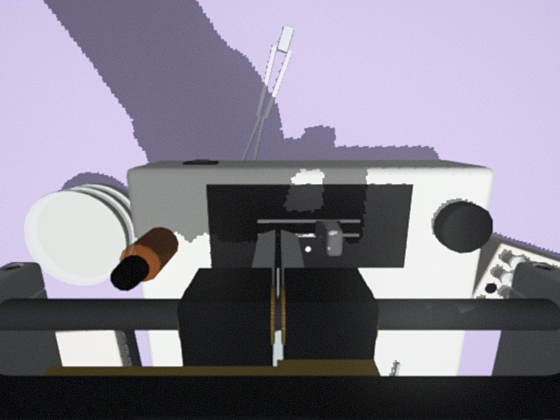

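Call:
{"fn": "send_rows", "kwargs": {"deltas": [{"tx": 0.1, "ty": -0.08, "tz": 0.3, "yaw": 0}, {"tx": 0.2, "ty": 0, "tz": 0.05, "yaw": 0}, {"tx": 0.1, "ty": 0, "tz": 0, "yaw": 0}, {"tx": 0.1, "ty": 0, "tz": 0, "yaw": 0}, {"tx": 0.1, "ty": 0, "tz": 0, "yaw": 0}]}}

```text
t: 3.0
tool_pos: [538.4, 138.8, 110.2]
tool_rot: [[0.203, 0.979, 0.002], [0.979, -0.203, -0.003], [-0.003, 0.002, -1.0]]
ft_force: [-1.1, -3.4, -2.3]
width: 0.9
```

Run:
```python
from h import *
to([-115,10.5,105])
```

```text
t 3.0 tcp [538.4 138.8 110.2] scope [-111.     1.7  110.2] yawx 78.31 F [-1.1 -3.4 -2.3] w 0.9
need tool mm [ 8.7 -4.2  5.2]
```

Call:
{"fn": "send_rows", "kwargs": {"deltas": [{"tx": 0.1, "ty": -0.05, "tz": 0.05, "yaw": 0}, {"tx": 0.1, "ty": -0.05, "tz": 0.05, "yaw": 0}, {"tx": 0.1, "ty": 0, "tz": 0, "yaw": 0}, {"tx": 0.1, "ty": 0, "tz": 0, "yaw": 0}]}}

```text
t: 3.33
tool_pos: [537.8, 149.5, 107.8]
tool_rot: [[0.207, 0.978, 0.0], [0.978, -0.207, -0.013], [-0.013, 0.003, -1.0]]
ft_force: [-12.6, -32.0, 21.0]
width: 0.4
```

Run:
```python
from h import *
to([-115,10.5,105])
```

```text
t 3.33 tcp [537.8 149.5 107.8] scope [-113.6   12.2  107.8] yawx 78.04 F [-12.6 -32.   21. ] w 0.4
need tool mm [-1.7 -1.4  2.8]
```

Call:
{"fn": "send_rows", "kwargs": {"deltas": [{"tx": 0, "ty": 0, "tz": 0, "yaw": 0}, {"tx": 0, "ty": 0, "tz": 0, "yaw": 0}, {"tx": 0, "ty": 0, "tz": 0, "yaw": 0}, {"tx": -0.3, "ty": 0, "tz": 0, "yaw": 0}, {"tx": -0.2, "ty": 0, "tz": -0.3, "yaw": 0}, {"tx": 0, "ty": 0, "tz": -0.8, "yaw": 0}, {"tx": 0, "ty": 0, "tz": 0, "yaw": 0}]}}

```text
t: 3.92
tool_pos: [532.3, 128.2, 154.7]
tool_rot: [[0.207, 0.978, -0.002], [0.978, -0.207, -0.015], [-0.015, 0.001, -1.0]]
ft_force: [1.4, -0.3, 0.3]
width: 0.6
```

Run:
```python
from h import *
to([-115,56,150])
im=manip.capture("wrist");m=manip.camera_model("wrist")
cv2.imwrite("pics/w3.png",im[:,:,::-1])
for s in([-115,28,70],[-115,-28,70],[-115,28,104]):print(s,proj(m,W(s)).round(0))
```

```text
t 3.92 tcp [532.3 128.2 154.7] scope [-115.    -9.8  154.7] yawx 78.05 F [ 1.4 -0.3  0.3] w 0.6
need tool mm [65.9 -1.3  3.7]
[-115, 28, 70] [325. 217.]
[-115, -28, 70] [261. 218.]
[-115, 28, 104] [332. 230.]
```

View pics/w3.png

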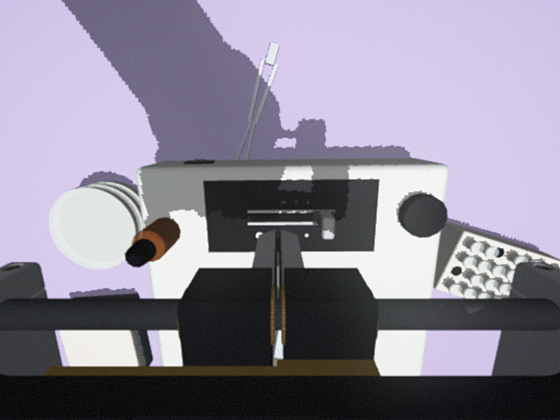

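Call:
{"fn": "send_rows", "kwargs": {"deltas": [{"tx": 0.6, "ty": 0, "tz": 0, "yaw": -0.15}, {"tx": 0.6, "ty": 0, "tz": 0, "yaw": 0}, {"tx": 0.5, "ty": 0, "tz": 0, "yaw": 0}, {"tx": 0, "ty": 0, "tz": 0.5, "yaw": 0}, {"tx": 0, "ty": 0, "tz": 0.5, "yaw": 0}, {"tx": 0, "ty": 0, "tz": 0.1, "yaw": 0}, {"tx": 0, "ty": 0, "tz": 0, "yaw": 0}]}}

```text
t: 4.55
tool_pos: [546.0, 193.6, 109.8]
tool_rot: [[0.192, 0.981, 0.001], [0.981, -0.192, -0.013], [-0.013, 0.003, -1.0]]
ft_force: [-0.4, 0.1, -0.7]
width: 0.7
```

Run:
```python
from h import *
to([-115,46,107])
im=manip.capture("wrist");m=manip.camera_model("wrist")
cv2.imwrite("pics/w4.png",im[:,:,::-1])
for s in([-115,28,70],[-115,-28,70],[-115,28,104]):print(s,proj(m,W(s)).round(0))
```

```text
t 4.55 tcp [546.  193.6 109.8] scope [-113.8   57.   109.8] yawx 78.94 F [-0.4  0.1 -0.7] w 0.7
need tool mm [-10.9  -1.2   3. ]
[-115, 28, 70] [241. 231.]
[-115, -28, 70] [165. 232.]
[-115, 28, 104] [234. 250.]
```

View pics/w4.png

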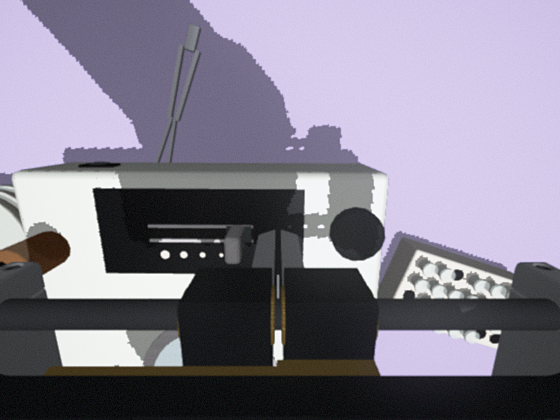

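The tab is at (232,247), right at the closed prediction (234,250), and the finger is left of it with a gap of about 10 mm. I'll approach in small steps.

Call:
{"fn": "send_rows", "kwargs": {"deltas": [{"tx": -0.1, "ty": 0, "tz": 0.05, "yaw": 0}, {"tx": -0.08, "ty": 0, "tz": 0.0, "yaw": 0}, {"tx": 0, "ty": 0, "tz": 0, "yaw": 0}]}}

```text
t: 4.85
tool_pos: [545.4, 185.0, 110.5]
tool_rot: [[0.193, 0.981, 0.003], [0.981, -0.193, -0.013], [-0.012, 0.006, -1.0]]
ft_force: [-0.1, -0.4, -0.9]
width: 0.5
```

Call:
{"fn": "send_rows", "kwargs": {"deltas": [{"tx": -0.05, "ty": 0, "tz": 0, "yaw": 0}]}}

```text
t: 4.93
tool_pos: [545.2, 182.9, 111.2]
tool_rot: [[0.193, 0.981, 0.004], [0.981, -0.193, -0.012], [-0.011, 0.006, -1.0]]
ft_force: [-0.1, -0.6, -0.6]
width: 0.2
```

Call:
{"fn": "send_rows", "kwargs": {"deltas": [{"tx": -0.05, "ty": 0, "tz": 0, "yaw": 0}]}}

```text
t: 5.02
tool_pos: [545.0, 180.9, 111.7]
tool_rot: [[0.194, 0.981, 0.005], [0.981, -0.194, -0.012], [-0.011, 0.007, -1.0]]
ft_force: [1.7, 5.7, -4.8]
width: 0.4
```

Call:
{"fn": "send_rows", "kwargs": {"deltas": [{"tx": -0.05, "ty": 0, "tz": 0, "yaw": 0}]}}

```text
t: 5.1
tool_pos: [544.7, 179.5, 112.0]
tool_rot: [[0.193, 0.981, 0.005], [0.981, -0.193, -0.011], [-0.009, 0.007, -1.0]]
ft_force: [-0.3, 4.4, -4.2]
width: 0.4
```

Run:
```python
from h import *
st()
```

```text
t 5.1 tcp [544.7 179.5 112. ] scope [-112.5   42.9  112. ] yawx 78.86 F [-0.3  4.4 -4.2] w 0.4
```

Call:
{"fn": "send_rows", "kwargs": {"deltas": [{"tx": -0.06, "ty": -0.02, "tz": 0.06, "yaw": 0}]}}

```text
t: 5.18
tool_pos: [544.0, 177.9, 110.4]
tool_rot: [[0.193, 0.981, 0.007], [0.981, -0.193, -0.009], [-0.008, 0.009, -1.0]]
ft_force: [1.0, 3.1, 3.3]
width: 0.4
```

Call:
{"fn": "send_rows", "kwargs": {"deltas": [{"tx": -0.06, "ty": -0.02, "tz": 0.06, "yaw": 0}]}}

```text
t: 5.27
tool_pos: [543.1, 175.9, 108.4]
tool_rot: [[0.193, 0.981, 0.008], [0.981, -0.193, -0.009], [-0.007, 0.01, -1.0]]
ft_force: [-0.1, 2.4, 0.7]
width: 0.4
```

Call:
{"fn": "send_rows", "kwargs": {"deltas": [{"tx": -0.06, "ty": -0.02, "tz": 0.06, "yaw": 0}]}}

```text
t: 5.35
tool_pos: [541.9, 173.5, 106.1]
tool_rot: [[0.193, 0.981, 0.009], [0.981, -0.193, -0.008], [-0.007, 0.01, -1.0]]
ft_force: [-0.6, 0.2, 0.5]
width: 0.4
```

Call:
{"fn": "send_rows", "kwargs": {"deltas": [{"tx": -0.06, "ty": -0.02, "tz": 0.04, "yaw": 0}]}}

```text
t: 5.43
tool_pos: [540.4, 170.7, 104.2]
tool_rot: [[0.193, 0.981, 0.008], [0.981, -0.193, -0.009], [-0.007, 0.01, -1.0]]
ft_force: [-0.0, 0.5, -0.1]
width: 0.1
```

Run:
```python
from h import *
st()
```

```text
t 5.43 tcp [540.4 170.7 104.2] scope [-115.    33.4  104.2] yawx 78.89 F [-0.   0.5 -0.1] w 0.1
```

Call:
{"fn": "send_rows", "kwargs": {"deltas": [{"tx": -0.05, "ty": 0, "tz": 0.01, "yaw": 0}]}}

```text
t: 5.52
tool_pos: [539.6, 168.3, 103.4]
tool_rot: [[0.193, 0.981, 0.008], [0.981, -0.193, -0.009], [-0.008, 0.01, -1.0]]
ft_force: [0.6, 6.4, 5.1]
width: 0.5
```

Call:
{"fn": "send_rows", "kwargs": {"deltas": [{"tx": -0.05, "ty": 0, "tz": 0.01, "yaw": 0}]}}

```text
t: 5.6
tool_pos: [539.3, 166.7, 103.2]
tool_rot: [[0.193, 0.981, 0.008], [0.981, -0.193, -0.008], [-0.007, 0.01, -1.0]]
ft_force: [1.4, 4.9, 3.1]
width: 0.4
```

Call:
{"fn": "send_rows", "kwargs": {"deltas": [{"tx": -0.05, "ty": 0, "tz": 0.02, "yaw": 0}]}}

```text
t: 5.68
tool_pos: [539.2, 165.0, 102.6]
tool_rot: [[0.192, 0.981, 0.009], [0.981, -0.192, -0.008], [-0.006, 0.01, -1.0]]
ft_force: [0.3, 4.2, 3.2]
width: 0.8
```

Call:
{"fn": "send_rows", "kwargs": {"deltas": [{"tx": -0.05, "ty": 0, "tz": 0.02, "yaw": 0}]}}

```text
t: 5.77
tool_pos: [538.9, 163.1, 102.0]
tool_rot: [[0.192, 0.981, 0.009], [0.981, -0.192, -0.007], [-0.005, 0.011, -1.0]]
ft_force: [0.7, 2.5, 0.9]
width: 0.5
```

Run:
```python
from h import *
st()
```

```text
t 5.77 tcp [538.9 163.1 102. ] scope [-115.1   25.7  102. ] yawx 78.92 F [0.7 2.5 0.9] w 0.5
```

Call:
{"fn": "send_rows", "kwargs": {"deltas": [{"tx": -0.05, "ty": 0, "tz": 0.01, "yaw": 0}]}}

```text
t: 5.85
tool_pos: [538.4, 160.8, 101.5]
tool_rot: [[0.192, 0.981, 0.009], [0.981, -0.192, -0.007], [-0.006, 0.011, -1.0]]
ft_force: [0.4, 1.2, 0.5]
width: 0.6
```

Call:
{"fn": "send_rows", "kwargs": {"deltas": [{"tx": -0.05, "ty": 0, "tz": 0.01, "yaw": 0}]}}

```text
t: 5.93
tool_pos: [537.8, 158.3, 100.9]
tool_rot: [[0.192, 0.981, 0.009], [0.981, -0.192, -0.008], [-0.006, 0.01, -1.0]]
ft_force: [-0.0, 0.5, -0.9]
width: 0.7
```

Run:
```python
from h import *
st()
im=manip.capture("wrist");m=manip.camera_model("wrist")
cv2.imwrite("pics/w5.png",im[:,:,::-1])
for q in(0,.5,1,2,3):print(q,proj(m,W([-115,28-14*q,104])).round(0))
```

```text
t 5.93 tcp [537.8 158.3 100.9] scope [-115.2   20.7  100.9] yawx 78.91 F [-0.   0.5 -0.9] w 0.7
0 [294. 259.]
0.5 [282. 259.]
1 [270. 259.]
2 [246. 259.]
3 [222. 259.]
```

View pics/w5.png

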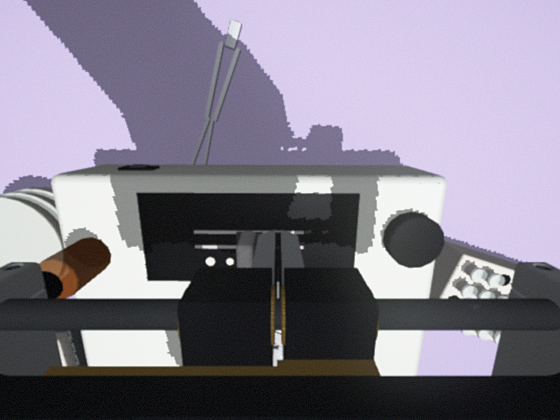

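The tab is at (243,250), which matches click 2 (predicted 246, with the usual -2 px bias). The third and last push is next, in small steps.

Call:
{"fn": "send_rows", "kwargs": {"deltas": [{"tx": -0.05, "ty": 0, "tz": 0, "yaw": 0}]}}

```text
t: 6.07
tool_pos: [537.2, 155.5, 100.5]
tool_rot: [[0.193, 0.981, 0.008], [0.981, -0.193, -0.009], [-0.007, 0.01, -1.0]]
ft_force: [0.6, 0.3, 0.1]
width: 0.2
```

Call:
{"fn": "send_rows", "kwargs": {"deltas": [{"tx": -0.05, "ty": 0, "tz": 0, "yaw": 0}]}}

```text
t: 6.15
tool_pos: [536.8, 153.7, 100.6]
tool_rot: [[0.193, 0.981, 0.008], [0.981, -0.193, -0.008], [-0.006, 0.01, -1.0]]
ft_force: [1.0, 6.0, -0.4]
width: 0.1
```

Call:
{"fn": "send_rows", "kwargs": {"deltas": [{"tx": -0.05, "ty": 0, "tz": 0, "yaw": 0}]}}

```text
t: 6.23
tool_pos: [536.5, 152.0, 100.6]
tool_rot: [[0.192, 0.981, 0.009], [0.981, -0.192, -0.007], [-0.006, 0.01, -1.0]]
ft_force: [2.0, 4.3, -1.6]
width: 0.5
```

Call:
{"fn": "send_rows", "kwargs": {"deltas": [{"tx": -0.05, "ty": 0, "tz": 0, "yaw": 0}]}}

```text
t: 6.32
tool_pos: [536.1, 150.2, 100.6]
tool_rot: [[0.192, 0.981, 0.009], [0.981, -0.192, -0.007], [-0.005, 0.01, -1.0]]
ft_force: [0.5, 3.2, -1.3]
width: 0.6
```

Run:
```python
from h import *
st()
```

```text
t 6.32 tcp [536.1 150.2 100.6] scope [-115.4   12.5  100.6] yawx 78.92 F [ 0.5  3.2 -1.3] w 0.6
```

Call:
{"fn": "send_rows", "kwargs": {"deltas": [{"tx": -0.05, "ty": 0, "tz": 0, "yaw": 0}]}}

```text
t: 6.4
tool_pos: [535.7, 148.1, 100.6]
tool_rot: [[0.192, 0.981, 0.009], [0.981, -0.192, -0.007], [-0.005, 0.01, -1.0]]
ft_force: [1.1, 1.7, 0.8]
width: 0.6
```

Call:
{"fn": "send_rows", "kwargs": {"deltas": [{"tx": -0.04, "ty": 0, "tz": 0, "yaw": 0}]}}

```text
t: 6.48
tool_pos: [535.3, 146.0, 100.6]
tool_rot: [[0.192, 0.981, 0.009], [0.981, -0.192, -0.007], [-0.006, 0.01, -1.0]]
ft_force: [-0.2, 0.9, 0.2]
width: 0.7
```

Call:
{"fn": "send_rows", "kwargs": {"deltas": [{"tx": 0, "ty": 0, "tz": 0, "yaw": 0}]}}

```text
t: 6.57
tool_pos: [535.1, 145.2, 100.5]
tool_rot: [[0.193, 0.981, 0.008], [0.981, -0.193, -0.008], [-0.006, 0.01, -1.0]]
ft_force: [-0.1, -1.3, 0.4]
width: 0.5
```

Run:
```python
from h import *
st()
im=manip.capture("wrist");m=manip.camera_model("wrist")
cv2.imwrite("pics/w6.png",cv2.resize(im[200:300,150:330,::-1],None,fx=3,fy=3))
for q in(2,2.5,3,4):print(q,((proj(m,W([-115,28-14*q,104]))-[150,200])*3).round(0))
```

```text
t 6.57 tcp [535.1 145.2 100.5] scope [-115.4    7.4  100.5] yawx 78.89 F [-0.1 -1.3  0.4] w 0.5
2 [352. 178.]
2.5 [317. 178.]
3 [281. 178.]
4 [210. 178.]
```

View pics/w6.png

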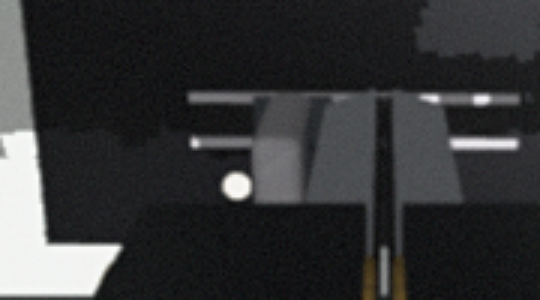

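The tab is at crop x 278, against a predicted 281 for the third click, with a gap to the finger. It is seated, so I'll back off left and then up.

Call:
{"fn": "send_rows", "kwargs": {"deltas": [{"tx": 0.3, "ty": 0, "tz": 0, "yaw": 0}, {"tx": 0, "ty": 0, "tz": -0.6, "yaw": 0}, {"tx": 0, "ty": 0, "tz": -0.8, "yaw": 0}, {"tx": 0, "ty": 0, "tz": -0.8, "yaw": 0}, {"tx": 0, "ty": 0, "tz": -0.7, "yaw": 0}, {"tx": 0, "ty": 0, "tz": 0, "yaw": 0}, {"tx": 0, "ty": 0, "tz": 0, "yaw": 0}]}}

```text
t: 7.2
tool_pos: [535.8, 163.2, 220.5]
tool_rot: [[0.191, 0.982, 0.004], [0.982, -0.191, -0.009], [-0.008, 0.006, -1.0]]
ft_force: [0.3, -1.1, -0.3]
width: 0.4
```

Run:
```python
from h import *
st()
im=manip.capture("wrist");m=manip.camera_model("wrist")
cv2.imwrite("pics/w7.png",im[:,:,::-1])
for q in(2,3,4):print(q,proj(m,W([-115,28-14*q,104])).round(0))
```

```text
t 7.2 tcp [535.8 163.2 220.5] scope [-118.1   25.2  220.5] yawx 78.97 F [ 0.3 -1.1 -0.3] w 0.4
2 [254. 209.]
3 [240. 209.]
4 [226. 209.]
```

View pics/w7.png

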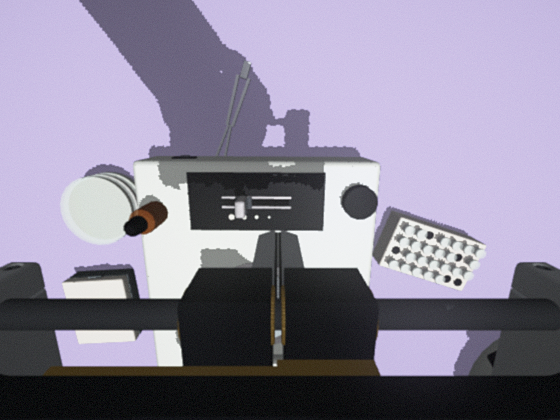

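The tab is at (240,209), exactly the third-click prediction. Everything else looks undisturbed and the arm is clear, so I'm handing in.

```bash
python3 -c "
from plant import manip
print(manip.close_job())"
```

```text
the job is handed in; nothing more can be done
None
```

The job is handed in with the lever in its third click. It started in the first click. I pushed it left with the closed fingertips until it met the closed stop, then right in small steps of about 2 mm, through three clicks.

**Closed stop:** the push built up to about 32 N against the stop. The next image showed the tab about 5 px short of its predicted closed position. A closer image from the other side agreed to within 2 px, so I took it as closed.

**Clicks:** each of the three pushes built up to about 6 N, then dropped away as the lever jumped ahead. I stopped at the third, where the image showed a gap between the finger and the tab.

**Last checks:** in the final image the tab sat at (240, 209), exactly where the third click was predicted. The fingertips were about 97 mm above the top of the lever, and the force reading was near zero. The other loose things in view looked undisturbed, but I judged that by eye. The slide carrier was hidden behind the gripper in that image; the fingers never went near it.

The only refused moves were my first two calls, which left out some of the values in each row; nothing moved.

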